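# Line up three plaster relief tiles on the assembly board

### The job

Make the three plaster tiles on the assembly board into one straight closed row: push each tile back until it sits square and flush against the rear batten, and slide the wooden stop block along towards the fixed end stop until the tiles are tight together, edge to edge, with no gaps between the end stop, the tiles and the block. Their order does not matter. Slide the tiles without lifting them off the board, and leave the other things on the bench and board where they are.

Things in the scene. Friction and masses are not known exactly. Their poses are not given: they have to be found in the camera images.
- board: Fixed grey laminated assembly board on the bench, slightly turned. Origin: on the bench, under the board; its top is 18 mm above. Board axes: +x away from the robot towards the rear batten, +y to the robot's left, z up. Board spans x -180..+120, y -285..+315 mm.
- batten_face (a point): Point on the board's top at the foot of the rear batten's front face (board x = +90, y = 0 mm). The batten is a straight wooden strip along board y, y -277..+307 mm, 26 mm thick, standing 30 mm above the board.
- end_stop_face (a point): Point on the board's top at the foot of the end stop's inner face (board x = +45, y = -213 mm). The end stop is a fixed wooden strip at the board's right-hand end, running along board x from -110 to +90 mm, 28 mm thick, standing 30 mm above the board.
- stop_block (a joint): Travel of the sliding stop block from its far left position towards the end stop (m, 0 to 0.20, along board -y; about 2 N friction, stays where left). Dark wooden block, board x +4..+87 mm, 32 mm thick in y, 40 mm high above the board, with a pale knob 32 mm wide on top, up to 71 mm above the board. Inner face at board y = 235 mm minus travel; with the tiles closed up tight it reads 0.178.
- stop_block_outer (a point): Centre of the stop block's outer (left, board +y) face, 20.5 mm above the board's top: the face to push on.
- tile_narrow: Loose square-cut plaster tile with a rosette of seven round bosses in low relief on top; 90 mm front to back (its x), 80 mm wide (its y), 24 mm thick, relief up to 6 mm more, about 0.28 kg. Origin: centre of its underside; z up. Starts lying on the board, in front of the batten and turned up to 0.4 rad; either way round is right.
- tile_middle: Loose square-cut plaster tile with two stacked round discs in low relief on top; 90 mm front to back (its x), 90 mm wide (its y), 24 mm thick, relief up to 6 mm more, about 0.28 kg. Origin: centre of its underside; z up. Starts lying on the board, in front of the batten and turned up to 0.4 rad; either way round is right.
- tile_wide: Loose square-cut plaster tile with a leaf with a midrib and slanting veins in low relief on top; 90 mm front to back (its x), 100 mm wide (its y), 24 mm thick, relief up to 6 mm more, about 0.28 kg. Origin: centre of its underside; z up. Starts lying on the board, in front of the batten and turned up to 0.4 rad; either way round is right.
- maquette: Bystander: small turned plaster figure standing on the front strip of the board, 42 mm foot, 65 mm high. Origin: centre of its foot.
- sanding_block: Bystander: cork block 30 x 40 x 26 mm on the front strip of the board. Origin: centre of its underside.
- mallet: Bystander: wooden mallet lying on the bench left of the board, 300 mm long, head 130 x 70 x 70 mm. Origin: below the handle's middle part, on the bench.
- bowl: Bystander: black plaster-mixing bowl, 130 mm across, 60 mm high, right of the board. Origin: centre of its underside.
- brush: Bystander: brush lying on the bench behind the board. Origin: underside.
- chisel: Bystander: wood-handled chisel, about 240 mm long, lying behind the board. Origin: underside, near the ferrule.
- jar: Bystander: glass jar, 70 mm across, 90 mm high, in front of the board's right-hand end. Origin: centre of its underside.
Not all that is in view belongs to the job. What is shaped like the tile_wide but orange or turquoise is not meant.

How it is judged:
By the outcome, as a careful person would: the job done as asked, in the order asked, and still so for the second after the job is handed in, with the robot touching nothing.
It also fails if it takes over 61 s, if anything falls off the work surface, if the arm or the gripper's body presses on something with over 40 N, if the wrist force passes 120 N, or if a joint passes its speed limit or range.

### The arm

A 7-joint arm with a two-finger parallel gripper is mounted at the origin on the work surface. World frame = base frame: x ahead of the robot, y to its left, z up, the work surface at z = 0. Lengths are in m, angles in rad, forces in N, time in s.
With the tool pointing down it reaches from about 0.4 to 0.85 m from the base axis. Payload 6.9 kg.
Tool frame: the origin (TCP) lies midway between the tips of the shut fingers; the grasp point (between the pads) lies 19 mm behind it; y points along the fingers, z is the direction in which the jaws open and shut, and the axes are right-handed (so a half turn about y gives the same grasp; the last joint's range is limited). The gripper opens to 85 mm and grips with 20 to 120 N. Pads are 22 mm wide; open, the fingers measure 114 mm over their backs; the gripper's body (76 mm by 85 mm) begins 54 mm behind the grasp point. The pads swing forward as they close: fully open they stand 13 mm farther back than shut.
Start: joints at [-1.052, 0.507, -0.238, 1.5, 0.126, 1.149, -0.155], TCP at [0.251, 0.572, 0.231] pointing down, gripper open.
Joint ranges: [-3.08, 3.08], [-0.24, 2.05], [-1.43, 1.35], [0, 2.5], [-1.52, 4.66], [0.17, 1.96], [-2.89, 2.89]. Speed limits (rad/s): [2.39, 2.39, 3.14, 3.14, 3.14, 3.14, 3.14].

### API

Orientations are given as a unit quaternion [x, y, z, w].
In Python, from plant import manip gives the robot as it stands.
- The arm moves only by the tool jog_arm, never from a script. Its argument "increments" is one flat list of numbers, 7 for each row, row after row: the opening, from 0 (shut) to 1 (fully open), then the shift along the world's x, y, z in cm, then the turn, a rotation vector about the world's x, y, z in units of 8 degrees (1.0 is 8 degrees). In form: [grip, tx, ty, tz, rx, ry, rz, grip, tx, ty, tz, rx, ry, rz, ...]. A call has 1 to 12 rows; each row shifts and turns the commanded pose from where the row before left it; what a row does not reach is not made up. A row lasts 1/8 s, in which the tool goes at most 62.5 mm and 10.7 degrees, less where a joint would pass 70% of its speed; a pose out of reach is approached as far as the arm can. A call is refused whole if a number of a shift passes 6.25 or a number of a turn 1, either way. A call with a gripper value outside its range is refused whole. The fingers move at their own pace and stop on an object; the grip force is fixed at half the most. Time passes only in rows, so rows that do not move let the fingers close. It gives the time, the measured TCP pose, the force and the opening at its end, in the units of the state.
- manip.state(): the state, without advancing time (a new reading comes with each control period).
- manip.snapshot(name): name is "scene" or "top" or "wrist"; returns a dict with "color" (480x640x3 uint8, blue, green, red), "intrinsics" (3x3 intrinsics, pixels), "R" (3x3) and "t" (3): a world point X has camera coordinates R X + t. Camera axes: x right, y down, z forward; pixel columns grow to the right and rows downward; lengths in m; the calibration is good to about 2 mm. A picture is of the moment at which its call begins. There is no depth.
- manip.sign_off(): hands the job in, once; it reports no verdict.
Trained networks look in the newest picture that a camera, given by its name, has taken for a name from the list of things; names that differ only in an ending like _2 or _b are one class to them, and where a whole thing is asked for, a point or a joint stands for the part that bears it (a point fixed in the world has none). Each returns a list of dicts, best first, with "p" (0 to 1); they miss things now and then, are a little off and sometimes report something else, mostly with a low value. They report only what shows in the picture. A call takes as long as a camera call. They do not tell look-alikes from the thing itself.
- manip.search_frame(name, camera): "point" ([x, y, z] in m, in world coordinates, good to about 4 mm: the middle of the surface that is visible of it).
The state is a dict: "t": time; "qpos": joint angles; "joint_velocities": joint speeds; "effort": joint torques, N m; "eef_pos": TCP position; "ee_rot": TCP orientation; "force": force on the tool from outside, world axes, zero at the start; "ft_torque": the same for the moment, N m; "finger_gap": finger opening in m.
Only numpy, scipy, OpenCV 4.12 (cv2) and the standard library are available. Lean on these libraries where they do the work, as an engineer would, in place of code of your own. Each camera call takes 0.05 s, during which the arm holds its last target.

## Working session

There is one attempt and no reset: what is moved stays moved. The work goes in short steps, Python scripts to look and compute and a tool call to move; the robot and the scene stay as the last step left them, time stands still between calls to the robot, and variables do not carry over. Pictures are saved under pics/ and viewed, and the job is handed in when it is done.

Besides the shell and the picture viewer there is one more tool, called after "Call:" as name(argument=value, ...), one argument or row to a line, values as JSON. jog_arm: Moves the arm, as the interface text tells. Its arguments: {"type":"object","properties":{"increments":{"type":"array","items":{"type":"number"}}},"required":["increments"]}

```bash
ls; mkdir -p pics
python3 - <<'E'
from plant import manip
import cv2
s=manip.state();print({k:s[k] for k in('t','eef_pos','ee_rot','force','finger_gap')})
for n in('scene','top'):
    d=manip.snapshot(n);cv2.imwrite(f'pics/{n}0.png',d['color']);print(n,d['intrinsics'],d['R'],d['t'])
    for o in('tile_narrow','tile_middle','tile_wide','stop_block','maquette','sanding_block','board'):
        try:print(o,[(r['p'],[round(float(v),3) for v in r['point']]) for r in manip.search_frame(o,n)])
        except Exception as e:print(o,e)
E
```

```text
pics
{'t': 0.0, 'eef_pos': array([0.25120664, 0.57173672, 0.23043704]), 'ee_rot': array([ 0.69265125, -0.14538035,  0.14516017, -0.6913952 ]), 'force': array([-0.20190291,  0.48710694,  1.2687532 ]), 'finger_gap': 0.08533560037310228}
scene [[604.58696384   0.         323.09380661]
 [  0.         604.58696384 232.11617411]
 [  0.           0.           1.        ]] [[-0.02720243  0.99956929 -0.01101165]
 [ 0.79951143  0.01514312 -0.60045995]
 [-0.60003458 -0.02513792 -0.79957901]] [-0.01093986 -0.37771449  1.87853787]
tile_narrow [(0.96, [0.515, -0.108, 0.041]), (0.67, [0.78, 0.148, 0.014]), (0.58, [0.394, 0.103, 0.048])]
tile_middle [(0.62, [0.507, 0.036, 0.041])]
tile_wide [(0.85, [0.245, 0.306, 0.026]), (0.73, [0.76, 0.374, 0.028]), (0.56, [0.497, 0.171, 0.042])]
stop_block [(0.88, [0.597, 0.27, 0.063]), (0.3, [0.777, 0.15, 0.012])]
maquette [(0.51, [0.392, 0.104, 0.049])]
sanding_block [(0.71, [0.785, -0.193, 0.017]), (0.63, [0.389, -0.038, 0.04])]
board [(0.62, [0.557, 0.048, 0.017])]
top [[601.2468067    0.         315.45293156]
 [  0.         601.2468067  227.97416319]
 [  0.           0.           1.        ]] [[ 0.01060162 -0.99992073 -0.00679211]
 [-0.9988426  -0.01027101 -0.04698906]
 [ 0.04691557  0.00728241 -0.99887231]] [0.04377253 0.50805066 1.94367296]
tile_narrow [(0.74, [0.503, -0.109, 0.042])]
tile_middle [(0.57, [0.499, 0.033, 0.045])]
tile_wide [(0.88, [0.75, 0.373, 0.026]), (0.87, [0.231, 0.3, 0.024]), (0.77, [0.485, 0.171, 0.041]), (0.54, [0.502, -0.105, 0.045])]
stop_block [(0.72, [0.592, 0.271, 0.057]), (0.33, [0.525, 0.043, 0.018])]
maquette [(0.3, [0.78, -0.196, 0.021])]
sanding_block [(0.44, [0.488, -0.501, 0.027])]
board [(0.57, [0.524, 0.046, 0.017])]
```

View pics/scene0.png

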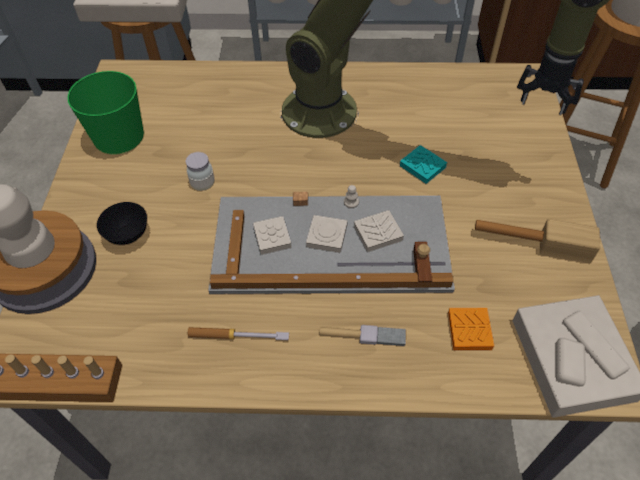

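View pics/top0.png

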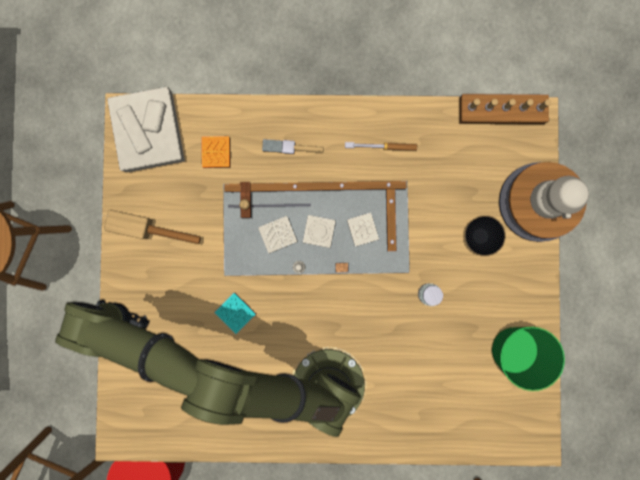

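Run:
```python
import cv2
a=cv2.imread('pics/top0.png')[110:330,190:450]
cv2.imwrite('pics/topcrop.png',cv2.resize(a,None,fx=2.7,fy=2.7,interpolation=cv2.INTER_CUBIC))
```

```text
(no output)
```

View pics/topcrop.png

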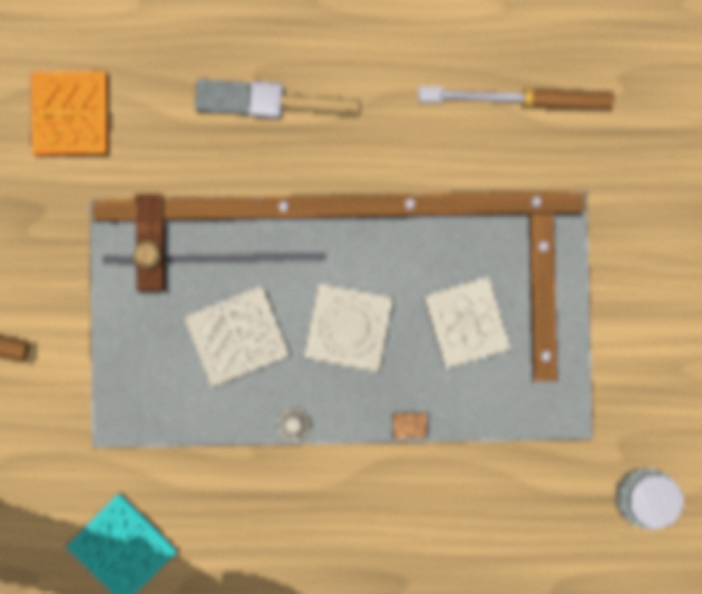

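```bash
cat > h.py <<'E'
import numpy as np,cv2
from plant import manip
def ray(d,uv,z):
    K,R,t=d['intrinsics'],d['R'],d['t']
    v=R.T@np.linalg.inv(K)@np.array([uv[0],uv[1],1.]);c=-R.T@t
    return c+v*(z-c[2])/v[2]
def proj(d,X):
    p=d['R']@np.asarray(X)+d['t'];p=d['intrinsics']@p;return p[:2]/p[2]
def tiles(d,z=0.042):
    h=cv2.cvtColor(d['color'],cv2.COLOR_BGR2HSV)
    m=((h[...,1]<75)&(h[...,2]>140)).astype(np.uint8)
    m=cv2.morphologyEx(m,cv2.MORPH_CLOSE,np.ones((5,5)))
    out=[]
    for c in cv2.findContours(m,cv2.RETR_EXTERNAL,cv2.CHAIN_APPROX_NONE)[0]:
        if cv2.contourArea(c)<350:continue
        w=np.array([ray(d,p[0],z)[:2] for p in c])
        r=cv2.minAreaRect((w*1000).astype(np.float32))
        x,y=r[0]
        if 400<x<680 and -250<y<300: out.append(r)
    return out
E
python3 - <<'E'
from h import *
for n in('scene','top'):
    d=manip.snapshot(n);np.save(f'{n}.npy',d,allow_pickle=True)
    print(n)
    for r in tiles(d): print(np.round(r[0],1),np.round(r[1],1),round(r[2],1),np.round(cv2.boxPoints(r)).tolist())
    u=(lambda p,z:np.round(ray(d,p,z)*1000,1)[:2])
    if n=='top':
        f=lambda x,y:(190+x/2.7,110+y/2.7)
        print('batten front L,R z18',u(f(170,219),.018),u(f(530,213),.018),'top',u(f(94,221),.048),u(f(530,213),.048))
        print('board corners',[u(f(*p),.018) for p in((94,446),(591,439),(586,191))])
        print('endstop inner top',u(f(531,250),.048),u(f(533,380),.048))
        print('block inner top',u(f(166,260),.058),'outer',u(f(137,260),.058),'fronts',u(f(150,291),.058))
        print('maq',u(f(293,424),.018),u(f(292,425),.083),'sand',u(f(410,424),.044))
E
```

```text
scene
[ 505.4 -107.1] [91.9 81.3] 17.2 [[449.0, -82.0], [473.0, -159.0], [561.0, -132.0], [537.0, -55.0]]
[497.7  33.5] [90.8 91.7] 79.5 [[444.0, -3.0], [535.0, -19.0], [551.0, 70.0], [461.0, 87.0]]
[486.2 166.6] [ 91.7 100.9] 22.5 [[425.0, 196.0], [463.0, 102.0], [548.0, 138.0], [509.0, 231.0]]
top
[503.9  48.5] [289.9 593.2] 1.5 [[351.0, 341.0], [367.0, -252.0], [657.0, -244.0], [641.0, 349.0]]
[482.6  41.5] [1535.9 2083.8] 0.4 [[-293.0, 1078.0], [-277.0, -1006.0], [1258.0, -994.0], [1243.0, 1089.0]]
batten front L,R z18 [625.3 253.7] [ 636.8 -179.9] top [618.8 340.6] [ 633.4 -176.6]
board corners [array([351.4, 340.6]), array([ 366.2, -254.1]), array([ 664.1, -247.1])]
endstop inner top [ 589.4 -178. ] [ 435.7 -181.1]
block inner top [572.4 253.2] outer [572.1 287.4] fronts [535.6 271.5]
maq [380.3 102.5] [380.3 101.3] sand [382.2 -36.7]
```

Run:
```python
from h import *
d=np.load('scene.npy',allow_pickle=True).item()
a=d['color'][180:300,200:460]
cv2.imwrite('pics/sc.png',cv2.resize(a,None,fx=3,fy=3,interpolation=cv2.INTER_CUBIC))
from scipy.spatial.transform import Rotation as R
s=manip.state();print(s['t'],R.from_quat(s['ee_rot']).as_matrix().round(3))
```

```text
0.9 [[ 0.916 -0.     0.402]
 [-0.402  0.     0.916]
 [-0.    -1.     0.   ]]
```

View pics/sc.png

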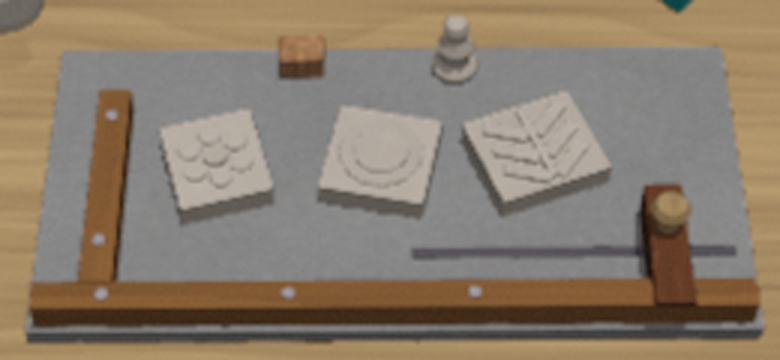

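Run:
```python
from h import *
d=np.load('scene.npy',allow_pickle=True).item()
f=lambda x,y,z:np.round(ray(d,(200+x/3,180+y/3),z)*1000,1)[:2]
print('board corners FR,FL',f(62,52,.018),f(718,46,.018))
print('batten top front edge',f(118,284,.048),f(640,282,.048),'top rear',f(32,305,.048),f(758,304,.048))
print('endstop inner top',f(130,93,.048),f(116,280,.048))
print('maq foot mid',f(456,68,.018),'front',f(457,81,.018),'sand top',f(302,44,.044),f(280,57,.044),f(324,57,.044))
print('block front top',f(645,186,.058),f(680,188,.058),'rear',f(655,303,.058),f(692,302,.058))
# hypothesised board pose via average: fit from top corners
yaw=np.deg2rad(1.45)
```

```text
board corners FR,FL [ 372.3 -257.9] [354.6 336.8]
batten top front edge [ 640.3 -173.5] [630. 246.] top rear [ 661.6 -240.1] [648.9 338.4]
endstop inner top [ 443.  -184.9] [ 636.5 -175.5]
maq foot mid [384.7  99.6] front [399.8 100.5] sand top [381.  -38.2] [396.5 -56.9] [395.8 -17.9]
block front top [541.9 254.5] [543.3 283.3] rear [656.  255.1] [654.5 284.4]
```

Call:
jog_arm(
  increments=[0.47, 1.49, -4.07, 0, 0, 0, 0.316, 0.47, 1.49, -4.07, 0, 0, 0, 0.316, 0.47, 1.49, -4.07, 0, 0, 0, 0.316, 0.47, 1.49, -4.07, 0, 0, 0, 0.316, 0.47, 1.49, -4.07, 0, 0, 0, 0.316, 0.47, 1.49, -4.07, 0, 0, 0, 0.316, 0.47, 1.49, -4.07, 0, 0, 0, 0.316, 0.47, 1.49, -4.07, -1, 0, 0, 0.316, 0.47, 1.49, -4.07, -2, 0, 0, 0.316, 0.47, 1.49, -4.07, -2, 0, 0, 0.316, 0.47, 0, 0, -2, 0, 0, 0, 0.47, 0, 0, 0, 0, 0, 0],
)

```text
t: 2.4
eef_pos: [0.3998, 0.1646, 0.1605]
ee_rot: [0.707, 0.009, -0.01, -0.707]
force: [-0.3, 0.4, -0.0]
finger_gap: 0.0402
```

Call:
jog_arm(
  increments=[0.47, 0, 0, -3, 0, 0, 0.05, 0.47, 0, 0, -3, 0, 0, 0, 0.47, 0, 0, -3, 0, 0, 0, 0.47, 0, 0, -2, 0, 0, 0, 0.47, 0, 0, -1.2, 0, 0, 0, 0.47, 0, 0, -1, 0, 0, 0, 0.47, 0, 0, 0, 0, 0, 0],
)

```text
t: 3.28
eef_pos: [0.4003, 0.1654, 0.0292]
ee_rot: [0.707, 0.012, -0.012, -0.707]
force: [-0.6, 0.1, -0.8]
finger_gap: 0.04
```

Run:
```python
from h import *
d=manip.snapshot('scene')
cv2.imwrite('pics/sc1.png',cv2.resize(d['color'][150:300,200:460],None,fx=3,fy=3,interpolation=cv2.INTER_CUBIC))
d=manip.snapshot('wrist');cv2.imwrite('pics/w1.png',d['color'])
s=manip.state();print(s['t'],s['eef_pos'],s['force'])
```

```text
3.375 [0.40059368 0.16541371 0.02969614] [1.13913579 0.73213317 0.24684262]
```

View pics/sc1.png

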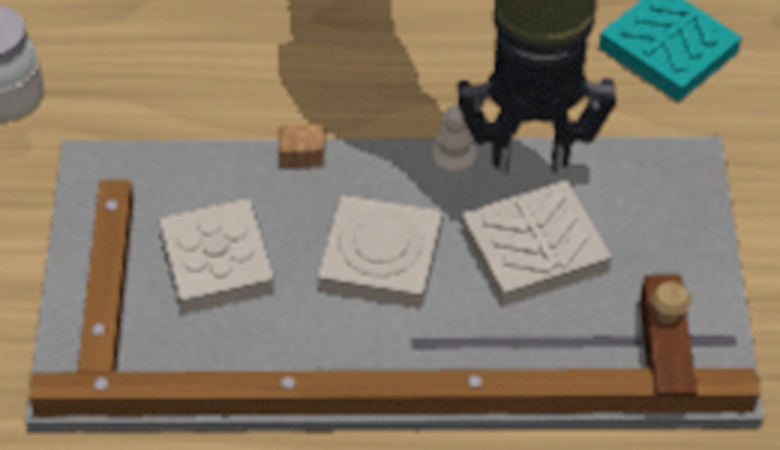

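View pics/w1.png

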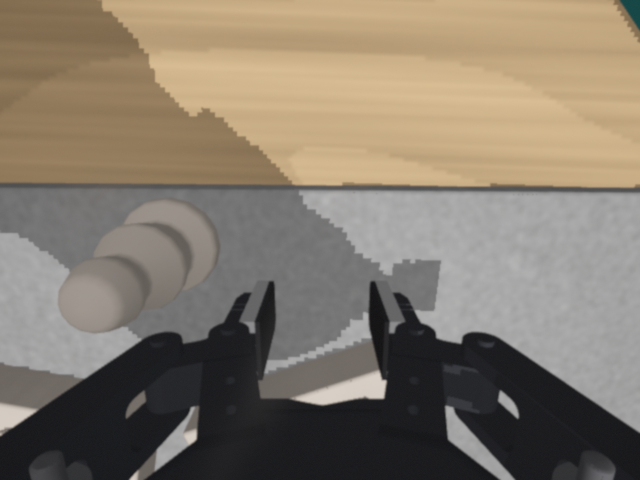

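Call:
jog_arm(
  increments=[0.47, 1, 0.02, -0.4, 0, 0, 0.02, 0.47, 1, 0.03, 0, 0, 0, 0, 0.47, 1, 0.03, 0, 0, 0, 0, 0.47, 1, 0.03, 0, 0, 0, 0, 0.47, 1, 0.03, 0, 0, 0, 0, 0.47, 1, 0.03, 0, 0, 0, 0, 0.47, 1, 0.03, 0, 0, 0, 0, 0.47, 1, 0.03, 0, 0, 0, 0, 0.47, 1, 0.03, 0, 0, 0, 0, 0.47, 1, 0.03, 0, 0, 0, 0, 0.47, 1, 0.03, 0, 0, 0, 0, 0.47, 0, 0, 0, 0, 0, 0],
)

```text
t: 4.88
eef_pos: [0.5119, 0.1685, 0.0253]
ee_rot: [-0.707, -0.014, 0.012, 0.707]
force: [0.3, 0.3, -0.4]
finger_gap: 0.04
```

```bash
cat > snap.py <<'E'
import sys
from h import *
d=manip.snapshot('scene')
cv2.imwrite(sys.argv[1],cv2.resize(d['color'][150:300,200:460],None,fx=3,fy=3,interpolation=cv2.INTER_CUBIC))
s=manip.state();print(s['t'],s['eef_pos'],s['force'])
for r in tiles(d): print(np.round(r[0],1),np.round(r[1],1),round(r[2],1),np.round(cv2.boxPoints(r)).tolist())
E
python3 snap.py pics/sc2.png
```

```text
4.925 [0.5112864  0.16853191 0.02528256] [0.04515655 0.0812721  0.41941249]
[513.   -3.1] [259.2 496.7] 1.0 [[379.0, 243.0], [388.0, -254.0], [647.0, -249.0], [638.0, 248.0]]
[497.2 280.7] [245.7 113.7] 1.6 [[373.0, 334.0], [376.0, 220.0], [622.0, 227.0], [618.0, 341.0]]
```

View pics/sc2.png

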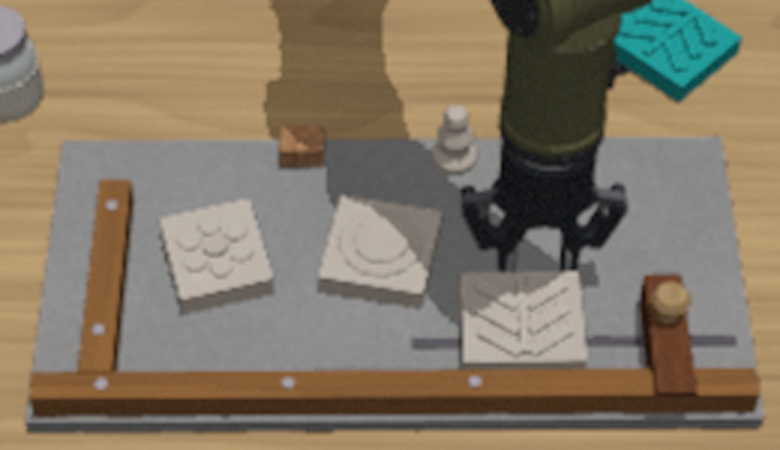

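Call:
jog_arm(
  increments=[0.47, 0.5, 0.01, 0, 0, 0, 0, 0.47, 0.4, 0.01, 0, 0, 0, 0, 0.47, 0.2, 0.01, 0, 0, 0, 0, 0.47, 0.2, 0.01, 0, 0, 0, 0, 0.47, 0.1, 0, 0, 0, 0, 0, 0.47, 0, 0, 0, 0, 0, 0],
)

```text
t: 5.68
eef_pos: [0.5232, 0.1688, 0.0252]
ee_rot: [0.707, 0.012, -0.014, -0.707]
force: [-5.1, 0.7, 3.5]
finger_gap: 0.0401
```

Call:
jog_arm(
  increments=[0.47, 0.1, 0, 0, 0, 0, 0, 0.47, 0.1, 0, 0, 0, 0, 0, 0.47, 0, 0, 0, 0, 0, 0],
)

```text
t: 6.05
eef_pos: [0.5232, 0.1688, 0.025]
ee_rot: [0.707, 0.011, -0.015, -0.707]
force: [-9.6, 0.7, 6.6]
finger_gap: 0.0402
```

Call:
jog_arm(
  increments=[0.47, -1.3, 0, 0, 0, 0, 0, 0.47, 0, 0, 4, 0, 0, 0, 0.47, 0, 0, 4, 0, 0, 0, 0.47, -3.3, -4.3, 0, 0, 0, 0, 0.47, -3.3, -4.4, 0, 0, 0, 0, 0.47, -3.4, -4.4, 0, 0, 0, 0.03, 0.47, 0, 0, -2, 0, 0, 0, 0.47, 0, 0, -3, 0, 0, 0, 0.47, 0, 0, -2, 0, 0, 0, 0.47, 0, 0, -1, 0, 0, 0, 0.47, 0, 0, 0, 0, 0, 0],
)

```text
t: 7.42
eef_pos: [0.4133, 0.0379, 0.0251]
ee_rot: [0.707, 0.015, -0.015, -0.707]
force: [-0.3, -0.5, 0.6]
finger_gap: 0.0398
```

```bash
python3 snap.py pics/sc3.png
```

```text
7.475 [0.41356918 0.03794888 0.02550943] [ 0.18893848 -0.28241554  0.72340146]
[549.1  94.1] [260.8 136.8] 57.8 [[422.0, 20.0], [538.0, -53.0], [676.0, 168.0], [561.0, 241.0]]
[ 499.4 -108.9] [104.6  81.2] 17.2 [[437.0, -86.0], [461.0, -163.0], [561.0, -132.0], [537.0, -55.0]]
```

View pics/sc3.png

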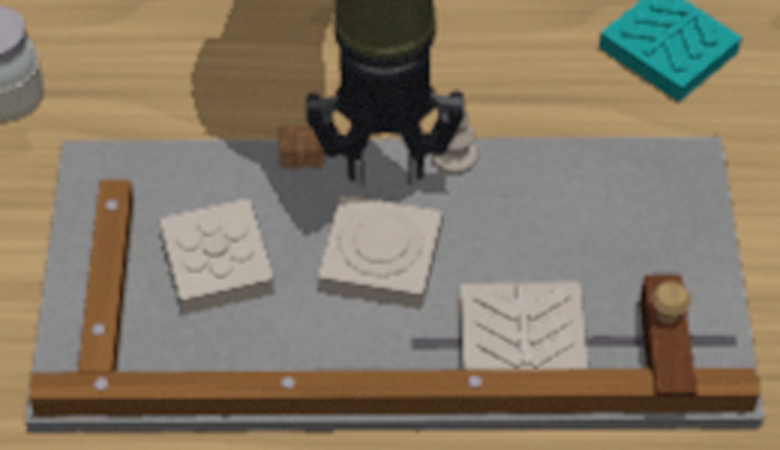

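Call:
jog_arm(
  increments=[0.47, 1, 0.03, 0, 0, 0, 0, 0.47, 1, 0.03, 0, 0, 0, 0, 0.47, 1, 0.03, 0, 0, 0, 0, 0.47, 1, 0.03, 0, 0, 0, 0, 0.47, 1, 0.03, 0, 0, 0, 0, 0.47, 1, 0.03, 0, 0, 0, 0, 0.47, 1, 0.03, 0, 0, 0, 0, 0.47, 1, 0.03, 0, 0, 0, 0, 0.47, 1, 0.03, 0, 0, 0, 0, 0.47, 1, 0.03, 0, 0, 0, 0, 0.47, 0.8, 0.02, 0, 0, 0, 0, 0.47, 0, 0, 0, 0, 0, 0],
)

```text
t: 8.98
eef_pos: [0.5223, 0.0411, 0.0253]
ee_rot: [-0.707, -0.015, 0.014, 0.707]
force: [0.5, 1.4, 0.1]
finger_gap: 0.0399
```

Call:
jog_arm(
  increments=[0.47, 0.3, 0.01, 0, 0, 0, 0, 0.47, 0.2, 0.01, 0, 0, 0, 0, 0.47, 0.2, 0, 0, 0, 0, 0, 0.47, 0.1, 0, 0, 0, 0, 0, 0.47, 0, 0, 0, 0, 0, 0],
)

```text
t: 9.6
eef_pos: [0.5266, 0.0411, 0.025]
ee_rot: [0.707, 0.013, -0.016, -0.707]
force: [-6.8, 0.4, 4.4]
finger_gap: 0.0405
```

Call:
jog_arm(
  increments=[0.47, 0.1, 0, 0, 0, 0, 0, 0.47, -1.3, 0, 0, 0, 0, 0, 0.47, 0, 0, 4, 0, 0, 0, 0.47, 0, 0, 4, 0, 0, 0, 0.47, -3.3, -5.1, 0, 0, 0, 0, 0.47, -3.3, -5.1, 0, 0, 0, 0, 0.47, -3.3, -5.2, 0, 0, 0, 0, 0.47, 0, 0, -2, 0, 0, 0, 0.47, 0, 0, -3, 0, 0, 0, 0.47, 0, 0, -2, 0, 0, 0, 0.47, 0, 0, -1, 0, 0, 0, 0.47, 0, 0, 0, 0, 0, 0],
)

```text
t: 11.1
eef_pos: [0.4182, -0.1126, 0.0251]
ee_rot: [-0.707, -0.015, 0.015, 0.707]
force: [-0.2, 0.3, -0.2]
finger_gap: 0.0402
```

```bash
python3 snap.py pics/sc4.png
```

```text
11.15 [ 0.41852683 -0.11265352  0.0255329 ] [-0.34682064 -0.56975928  0.17038416]
[584.8  80.4] [174.6 259.1] 26.6 [[449.0, 157.0], [565.0, -74.0], [721.0, 4.0], [605.0, 235.0]]
[ 504.6 -102.1] [91.  94.2] 18.0 [[447.0, -71.0], [476.0, -161.0], [562.0, -133.0], [533.0, -43.0]]
```

View pics/sc4.png

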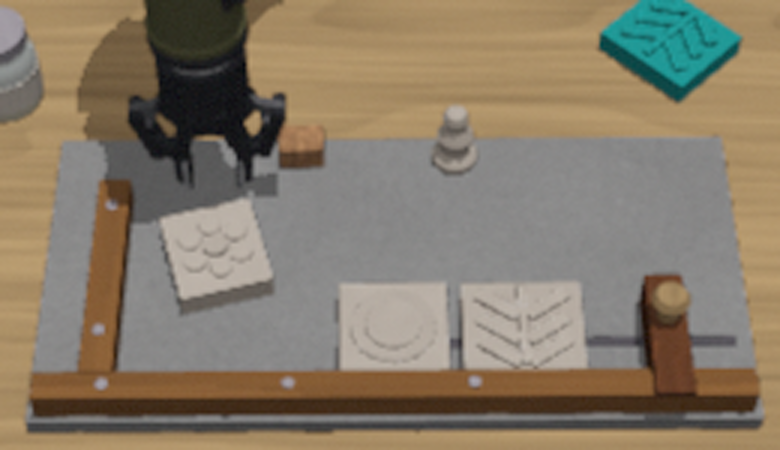

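Call:
jog_arm(
  increments=[0.47, 1, 0.03, 0, 0, 0, 0, 0.47, 1, 0.03, 0, 0, 0, 0, 0.47, 1, 0.03, 0, 0, 0, 0, 0.47, 1, 0.03, 0, 0, 0, 0, 0.47, 1, 0.03, 0, 0, 0, 0, 0.47, 1, 0.03, 0, 0, 0, 0, 0.47, 1, 0.03, 0, 0, 0, 0, 0.47, 1, 0.03, 0, 0, 0, 0, 0.47, 1, 0.03, 0, 0, 0, 0, 0.47, 1, 0.03, 0, 0, 0, 0, 0.47, 0.7, 0.02, 0, 0, 0, 0, 0.47, 0, 0, 0, 0, 0, 0],
)

```text
t: 12.65
eef_pos: [0.5263, -0.1095, 0.0253]
ee_rot: [-0.707, -0.015, 0.014, 0.707]
force: [-0.7, 0.5, -0.1]
finger_gap: 0.0399
```

Call:
jog_arm(
  increments=[0.47, 0.3, 0.01, 0, 0, 0, 0, 0.47, 0.2, 0.01, 0, 0, 0, 0, 0.47, 0.2, 0, 0, 0, 0, 0, 0.47, 0.1, 0, 0, 0, 0, 0, 0.47, 0, 0, 0, 0, 0, 0],
)

```text
t: 13.28
eef_pos: [0.5306, -0.1095, 0.0249]
ee_rot: [0.707, 0.013, -0.016, -0.707]
force: [-7.7, 0.5, 4.1]
finger_gap: 0.04
```

Run:
```python
from plant import manip
s=manip.state();print(s['t'],s['qpos'].round(3),s['eef_pos'])
```

```text
13.275 [ 0.281  0.638 -0.19   1.953  0.21   0.574  1.563] [ 0.53064778 -0.10949995  0.02494096]
```

Call:
jog_arm(
  increments=[0.47, 0.1, 0, 0, 0, 0, 0, 0.47, -1.3, 0, 0, 0, 0, 0, 0.47, 0, 0, 4, 0, 0, 0, 0.47, 0, 0, 4, 0, 0, 0, 0.47, 0, 0, 3, 0, 0, 0, 0.47, 0, 0, 0, 0, 0, 0],
)

```text
t: 14.02
eef_pos: [0.523, -0.1096, 0.1377]
ee_rot: [0.707, 0.017, -0.012, -0.707]
force: [0.2, 0.9, -0.7]
finger_gap: 0.04
```

```bash
python3 snap.py pics/sc5.png
```

```text
14.075 [ 0.5220377  -0.10956205  0.13619787] [ 0.32125601  0.07163324 -0.48845124]
[ 554.7 -230.6] [138.5  37.5] 1.6 [[485.0, -214.0], [486.0, -251.0], [624.0, -247.0], [623.0, -210.0]]
[572.   67.6] [203.  457.3] 24.8 [[384.0, 232.0], [576.0, -183.0], [760.0, -97.0], [568.0, 318.0]]
```

View pics/sc5.png

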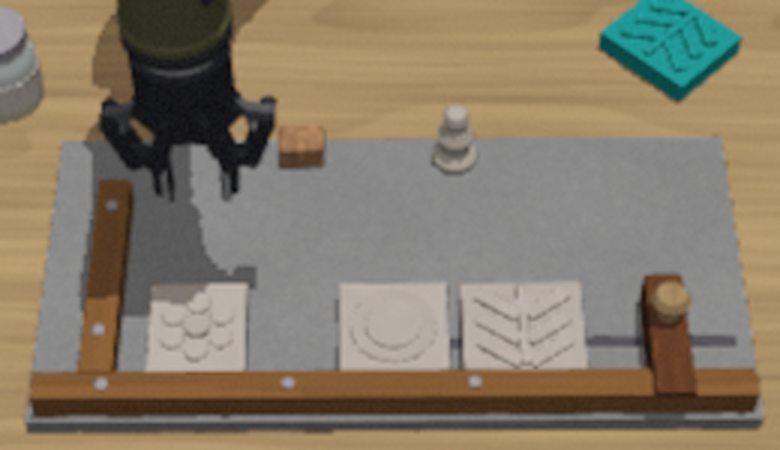

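Call:
jog_arm(
  increments=[0.47, 0.48, 3.6, 0, 0, 0, -0.94, 0.47, 0.48, 3.6, 0, 0, 0, -0.94, 0.47, 0.48, 3.6, 0, 0, 0, -0.94, 0.47, 0.48, 3.6, 0, 0, 0, -0.94, 0.47, 0.48, 3.6, 0, 0, 0, -0.94, 0.47, 0.48, 3.6, 0, 0, 0, -0.94, 0.47, 0.48, 3.6, 0, 0, 0, -0.94, 0.47, 0.48, 3.6, 0, 0, 0, -0.94, 0.47, 0.48, 3.6, 0, 0, 0, -0.94, 0.47, 0.48, 3.6, 0, 0, 0, -0.94, 0.47, 0.48, 3.6, 0, 0, 0, -0.94, 0.47, 0.48, 3.6, 0, 0, 0, -0.91],
)

```text
t: 15.58
eef_pos: [0.5785, 0.3234, 0.1335]
ee_rot: [0.51, -0.491, 0.491, -0.508]
force: [-0.2, -0.5, -0.3]
finger_gap: 0.0402
```

Call:
jog_arm(
  increments=[0.47, 0, 0, 0, 0, 0, 0, 0.47, 0, 0, 0, 0, 0, 0],
)

```text
t: 15.82
eef_pos: [0.5785, 0.3215, 0.1339]
ee_rot: [0.511, -0.489, 0.49, -0.51]
force: [-0.1, -0.1, 0.3]
finger_gap: 0.0401
```

```bash
python3 - <<'E'
from plant import manip
from scipy.spatial.transform import Rotation as R
s=manip.state();print(s['t'],s['qpos'].round(3),s['eef_pos'],R.from_quat(s['ee_rot']).as_matrix().round(3))
E
python3 snap.py pics/sc6.png
```

```text
15.825 [-0.659  0.651  0.199  1.526 -0.143  0.982 -0.377] [0.57852334 0.32152894 0.13385282] [[ 0.042 -0.001  0.999]
 [-0.999 -0.002  0.042]
 [ 0.002 -1.    -0.001]]
15.875 [0.57883748 0.32093984 0.13432335] [ 0.63981874 -0.18393687  0.59953162]
[497.4 269.7] [248.2 133.4] 2.6 [[370.0, 331.0], [377.0, 197.0], [624.0, 209.0], [618.0, 342.0]]
[495.  -25.2] [298.  451.5] 1.6 [[340.0, 196.0], [352.0, -255.0], [650.0, -247.0], [638.0, 205.0]]
```

View pics/sc6.png

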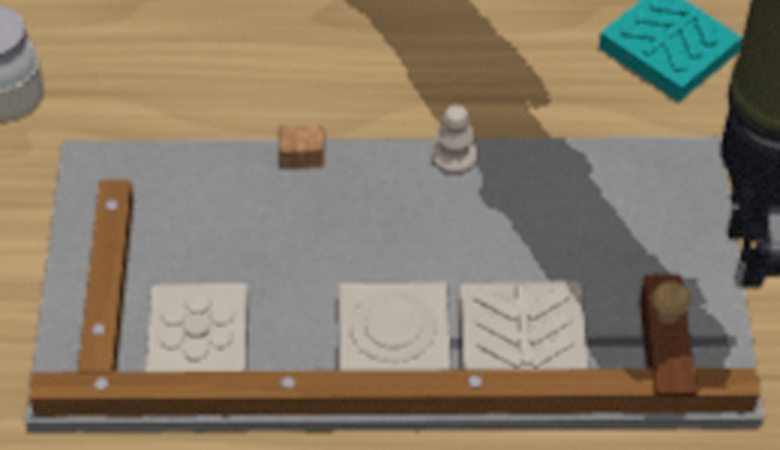

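Call:
jog_arm(
  increments=[0.47, 0, 0, -3, 0, 0, -0.1, 0.47, 0, 0, -3, 0, 0, 0, 0.47, 0, 0, -2, 0, 0, 0, 0.47, 0, 0, -1.4, 0, 0, 0, 0.47, 0, 0, -1, 0, 0, 0, 0.47, 0, 0, 0, 0, 0, 0, 0.47, 0.02, -1, 0, 0, 0, 0, 0.47, 0.02, -1, 0, 0, 0, 0, 0.47, 0.02, -1, 0, 0, 0, 0, 0.47, 0.02, -1, 0, 0, 0, 0, 0.47, 0, 0, 0, 0, 0, 0],
)

```text
t: 17.25
eef_pos: [0.58, 0.281, 0.0315]
ee_rot: [0.507, -0.493, 0.494, -0.506]
force: [0.3, 0.2, 0.0]
finger_gap: 0.0406
```

```bash
python3 snap.py pics/sc7.png
```

```text
17.3 [0.5797668  0.28165042 0.03131308] [-0.89586972 -0.08701865  0.0660693 ]
[437.4 233.1] [123.5  96.6] 1.0 [[375.0, 280.0], [377.0, 184.0], [500.0, 186.0], [498.0, 282.0]]
[512.  -41.5] [297.7 440.1] 8.0 [[334.0, 156.0], [395.0, -280.0], [690.0, -239.0], [629.0, 197.0]]
```

View pics/sc7.png

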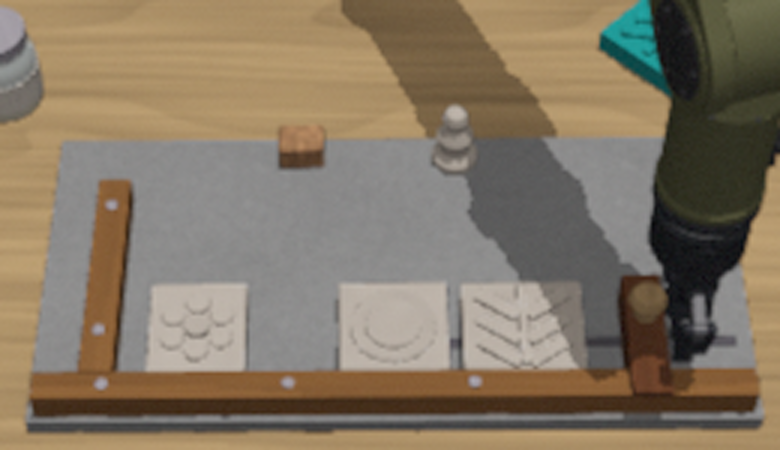

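Call:
jog_arm(
  increments=[0.47, 0.03, -1, 0, 0, 0, 0, 0.47, 0.03, -1, 0, 0, 0, 0, 0.47, 0.03, -1, 0, 0, 0, 0, 0.47, 0.03, -1, 0, 0, 0, 0, 0.47, 0.03, -1, 0, 0, 0, 0, 0.47, 0.03, -1, 0, 0, 0, 0, 0.47, 0.03, -1, 0, 0, 0, 0, 0.47, 0.03, -1, 0, 0, 0, 0, 0.47, 0.03, -1, 0, 0, 0, 0, 0.47, 0.03, -1, 0, 0, 0, 0, 0.47, 0.03, -1, 0, 0, 0, 0, 0.47, 0, 0, 0, 0, 0, 0],
)

```text
t: 18.8
eef_pos: [0.583, 0.1709, 0.0312]
ee_rot: [0.507, -0.493, 0.494, -0.506]
force: [-0.3, 0.1, 0.5]
finger_gap: 0.04
```

```bash
python3 snap.py pics/sc8.png
```

```text
18.85 [0.58338559 0.17112539 0.03132687] [-0.2538574   0.92712101  0.02612329]
[514.2 -84.8] [260.8 331.3] 1.6 [[379.0, 77.0], [388.0, -254.0], [649.0, -247.0], [640.0, 84.0]]
[497.5 266.8] [244.8 143.1] 1.1 [[374.0, 336.0], [377.0, 193.0], [621.0, 198.0], [618.0, 341.0]]
```

View pics/sc8.png

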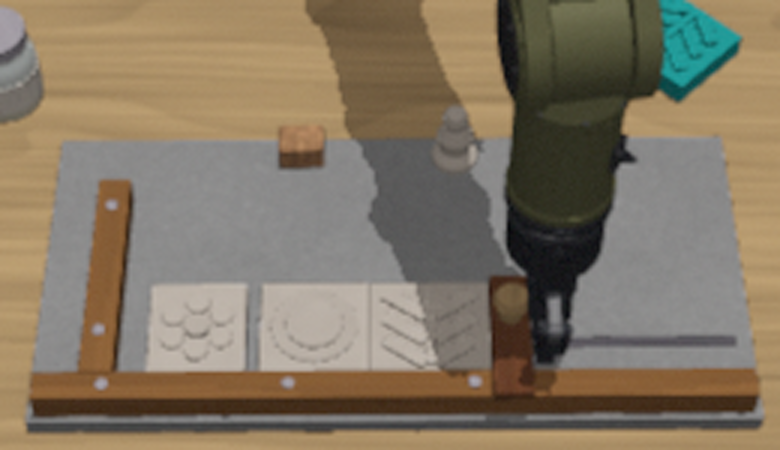

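Call:
jog_arm(
  increments=[0.47, 0.03, -1, 0, 0, 0, 0, 0.47, 0.02, -0.8, 0, 0, 0, 0, 0.47, 0.02, -0.6, 0, 0, 0, 0, 0.47, 0.01, -0.4, 0, 0, 0, 0, 0.47, 0.01, -0.3, 0, 0, 0, 0, 0.47, 0.01, -0.3, 0, 0, 0, 0, 0.47, 0, -0.2, 0, 0, 0, 0, 0.47, 0, 0, 0, 0, 0, 0],
)

```text
t: 19.85
eef_pos: [0.5843, 0.1381, 0.0314]
ee_rot: [-0.506, 0.493, -0.493, 0.508]
force: [-0.4, 4.8, -0.3]
finger_gap: 0.0401
```

Call:
jog_arm(
  increments=[0.47, 0, -0.2, 0, 0, 0, 0, 0.47, 0, -0.1, 0, 0, 0, 0, 0.47, 0, 0, 0, 0, 0, 0],
)

```text
t: 20.23
eef_pos: [0.5844, 0.1353, 0.0314]
ee_rot: [-0.506, 0.493, -0.493, 0.508]
force: [-0.2, 6.1, 0.1]
finger_gap: 0.0398
```

Call:
jog_arm(
  increments=[0.47, 0, -0.2, 0, 0, 0, 0, 0.47, 0, -0.2, 0, 0, 0, 0, 0.47, 0, 0, 0, 0, 0, 0],
)

```text
t: 20.6
eef_pos: [0.5844, 0.1328, 0.0314]
ee_rot: [-0.506, 0.493, -0.492, 0.509]
force: [-0.4, 9.5, -1.7]
finger_gap: 0.04
```

```bash
python3 snap.py pics/sc9.png
```

```text
20.65 [0.58443429 0.13279075 0.03140078] [ 0.03681044  9.61792476 -0.56872403]
[512.4 252. ] [186.7 213. ] 86.6 [[400.0, 165.0], [613.0, 152.0], [624.0, 339.0], [412.0, 352.0]]
[ 514.7 -105.4] [260.9 290.1] 1.6 [[380.0, 36.0], [388.0, -254.0], [649.0, -247.0], [641.0, 43.0]]
```

View pics/sc9.png

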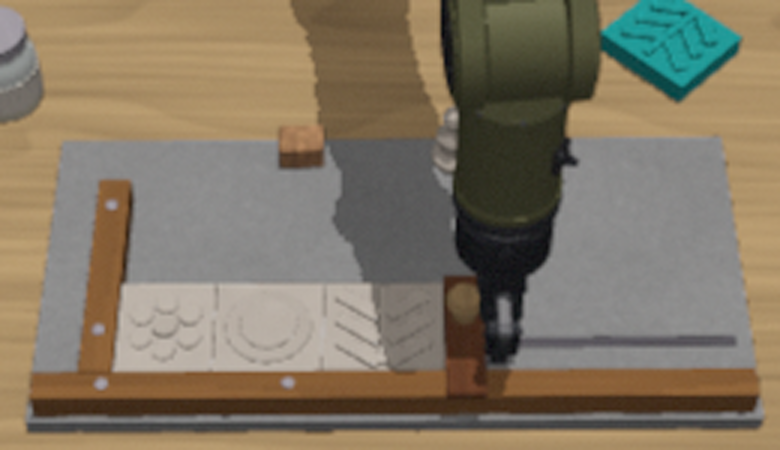

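Call:
jog_arm(
  increments=[0.47, 0, -0.2, 0, 0, 0, 0, 0.47, 0, -0.2, 0, 0, 0, 0, 0.47, 0, -0.2, 0, 0, 0, 0, 0.47, 0, 0, 0, 0, 0, 0, 0.47, 0, 0, 0, 0, 0, 0],
)

```text
t: 21.28
eef_pos: [0.5844, 0.1328, 0.0315]
ee_rot: [-0.505, 0.494, -0.49, 0.511]
force: [-0.0, 22.4, -2.5]
finger_gap: 0.0402
```

Call:
jog_arm(
  increments=[0.47, 0, 2, 0, 0, 0, 0, 0.47, 0, 1, 0, 0, 0, 0, 0.47, 0, 0, 4, 0, 0, 0, 0.47, 0, 0, 4, 0, 0, 0, 0.47, 0, 0, 4, 0, 0, 0, 0.47, -1.5, 2, 2, 0, 0, 0.9, 0.47, -2.5, 3, 2, 0, 0, 0.94, 0.47, -2.5, 3, 0, 0, 0, 0.94, 0.47, -2.5, 3, 0, 0, 0, 0.94, 0.47, -2.5, 3, 0, 0, 0, 0.94, 0.47, -2.5, 3, 0, 0, 0, 0.94, 0.47, 0, 0, 0, 0, 0, 0.94],
)

```text
t: 22.78
eef_pos: [0.4419, 0.3259, 0.1913]
ee_rot: [-0.673, 0.216, -0.216, 0.673]
force: [0.3, 0.0, 0.3]
finger_gap: 0.04
```

Run:
```python
from h import *
for n in('scene','top'):
    d=manip.snapshot(n);np.save(f'{n}2.npy',d,allow_pickle=True)
    cr=d['color'][210:300,200:400] if n=='scene' else d['color'][170:290,210:420]
    cv2.imwrite(f'pics/{n}_b.png',cv2.resize(cr,None,fx=3.8,fy=3.8,interpolation=cv2.INTER_CUBIC))
s=manip.state();print(s['t'],s['eef_pos'],s['ee_rot'],s['force'])
```

```text
22.875 [0.44414503 0.32320416 0.19127626] [ 0.67273135 -0.21832356  0.21882828 -0.67222135] [-0.28285157 -0.38928258 -0.9291005 ]
```

View pics/scene_b.png

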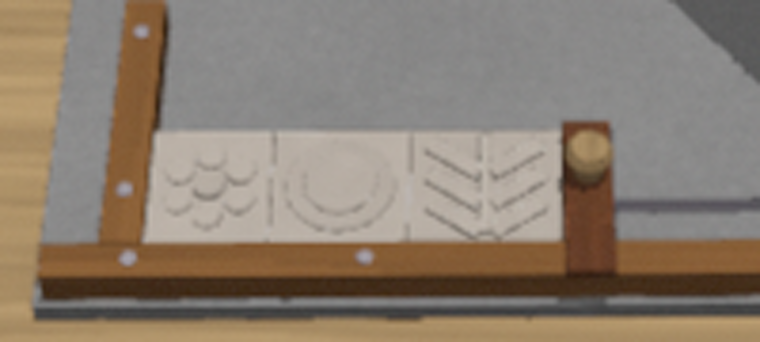

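View pics/top_b.png

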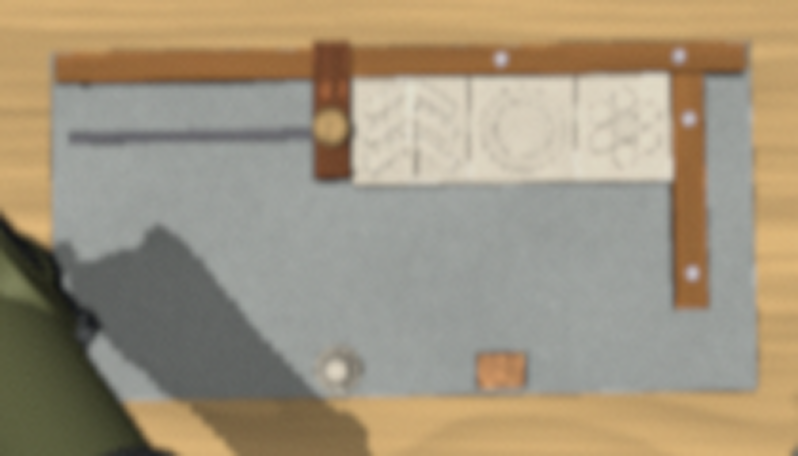

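Call:
jog_arm(
  increments=[0.47, 1.55, -3.06, 0.5, 0, 0, 0.4, 0.47, 1.55, -3.06, 0.5, 0, 0, 0.4, 0.47, 1.55, -3.06, 0.5, 0, 0, 0.4, 0.47, 1.55, -3.06, 0.5, 0, 0, 0.4, 0.47, 1.55, -3.06, 0.5, 0, 0, 0.4, 0.47, 1.55, -3.06, 0.5, 0, 0, 0.4, 0.47, 1.55, -3.06, 0.5, 0, 0, 0.4, 0.47, 1.55, -3.06, 0.5, 0, 0, 0.4, 0.47, 1.55, -3.06, 0.5, 0, 0, 0.4, 0.47, 1.55, -3.06, 0.5, 0, 0, 0.4, 0.47, 1.55, -3.06, 0.5, 0, 0, 0.4, 0.47, 1.55, -3.06, 0.5, 0, 0, 0.3],
)

```text
t: 24.38
eef_pos: [0.6302, -0.0465, 0.2512]
ee_rot: [0.708, 0.007, -0.008, -0.707]
force: [-0.2, -0.2, 0.7]
finger_gap: 0.0401
```

Run:
```python
from h import *
d=manip.snapshot('wrist');np.save('w2.npy',d,allow_pickle=True)
cv2.imwrite('pics/w2.png',d['color'])
s=manip.state();print(s['t'],s['eef_pos'],s['ee_rot'],s['force'])
```

```text
24.425 [ 0.63191339 -0.0526261   0.251543  ] [ 0.70894761  0.00680135 -0.00592295 -0.70520348] [ 2.17166513 -4.49451712  1.15606926]
```

View pics/w2.png

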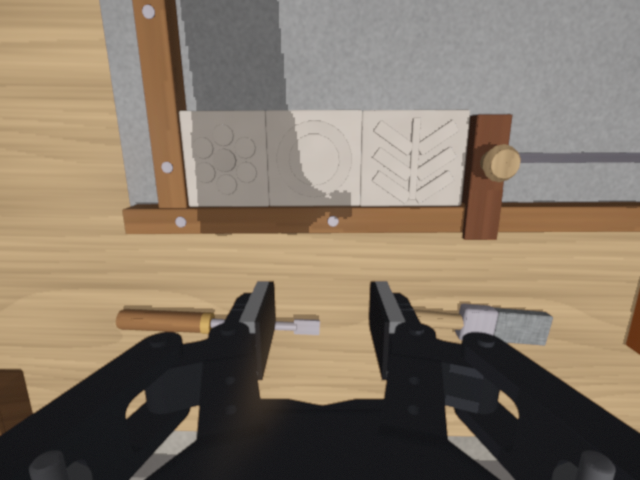

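Run:
```python
from h import *
d=np.load('w2.npy',allow_pickle=True).item()
cv2.imwrite('pics/w2a.png',cv2.resize(d['color'][100:220,160:360],None,fx=4,fy=4,interpolation=cv2.INTER_NEAREST))
cv2.imwrite('pics/w2b.png',cv2.resize(d['color'][100:220,330:530],None,fx=4,fy=4,interpolation=cv2.INTER_NEAREST))
g=cv2.cvtColor(d['color'],cv2.COLOR_BGR2HSV)[...,1].astype(float)
import numpy as np
gr=d['color'].astype(float)
for u in range(195,468,12):
    col=gr[100:122,u-2:u+3,2].mean(1)-gr[100:122,u-2:u+3,0].mean(1) # R-B: tile warm vs grey board
    dg=np.gradient(col);i=int(np.argmax(dg[1:-1]))+1
    a,b,c=dg[i-1:i+2];v=100+i+0.5*(a-c)/(a-2*b+c)
    p=ray(d,(u,v),.042)*1000
    yb=(p[1]-31.3)*.9996-(p[0]-541.4)*.0272; xb=(p[0]-541.4)*.9996+(p[1]-31.3)*.0272
    print(u,round(v,2),'board x,y',round(xb,1),round(yb,1))
```

```text
195 110.72 board x,y -4.1 -195.7
207 110.27 board x,y -4.5 -184.6
219 110.12 board x,y -4.6 -173.5
231 110.16 board x,y -4.5 -162.4
243 110.18 board x,y -4.4 -151.4
255 109.97 board x,y -4.5 -140.3
267 110.06 board x,y -4.4 -129.2
279 109.83 board x,y -4.5 -118.2
291 109.76 board x,y -4.5 -107.1
303 109.46 board x,y -4.7 -96.1
315 109.53 board x,y -4.6 -85.0
327 109.44 board x,y -4.6 -73.9
339 109.28 board x,y -4.7 -62.9
351 109.31 board x,y -4.6 -51.8
363 109.98 board x,y -4.0 -40.8
375 109.72 board x,y -4.2 -29.7
387 109.61 board x,y -4.2 -18.7
399 109.48 board x,y -4.3 -7.6
411 109.48 board x,y -4.2 3.4
423 109.3 board x,y -4.3 14.5
435 109.27 board x,y -4.3 25.5
447 109.36 board x,y -4.1 36.6
459 109.21 board x,y -4.2 47.6
```

View pics/w2a.png

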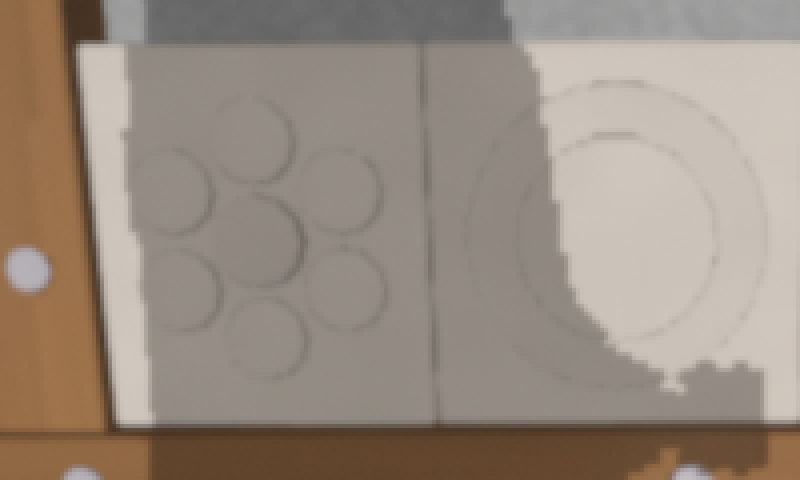

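View pics/w2b.png

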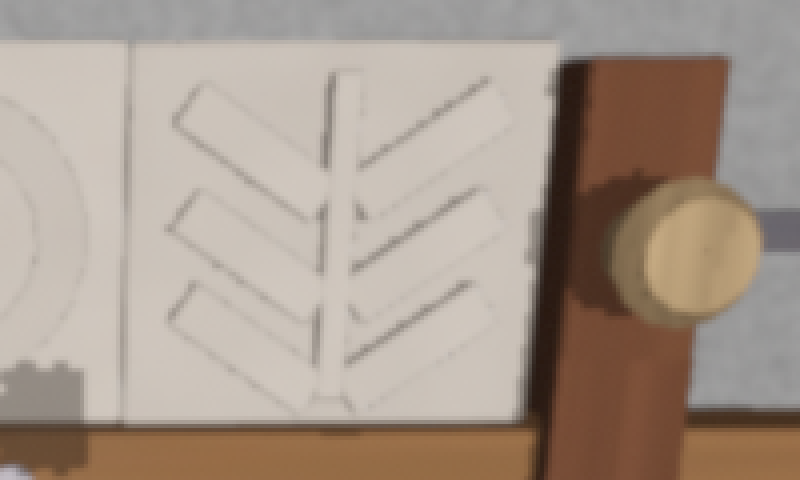

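Call:
jog_arm(
  increments=[0.25, -3, -0.3, 0, 0, 0, 0.1, 0.25, -3, -0.3, 0, 0, 0, 0, 0.25, -3, -0.3, 0, 0, 0, 0, 0.25, -3, -0.3, 0, 0, 0, 0, 0.25, 0, 0, -4, 0, 0, 0, 0.25, 0, 0, -5, 0, 0, 0, 0.25, 0, 0, -5, 0, 0, 0, 0.25, 0, 0, -4, 0, 0, 0, 0.25, 0, 0, -3, 0, 0, 0, 0.25, 0, 0, -1.2, 0, 0, 0, 0.25, 0, 0, 0, 0, 0, 0],
)

```text
t: 25.8
eef_pos: [0.5098, -0.0562, 0.029]
ee_rot: [0.707, 0.013, -0.014, -0.707]
force: [0.2, 0.2, -0.1]
finger_gap: 0.0214
```

Call:
jog_arm(
  increments=[0.25, 1, 0.02, -0.2, 0, 0, 0, 0.25, 0.6, 0.01, 0, 0, 0, 0, 0.25, 0.3, 0, 0, 0, 0, 0, 0.25, 0.3, 0, 0, 0, 0, 0, 0.25, 0.3, 0, 0, 0, 0, 0, 0.25, 0.3, 0, 0, 0, 0, 0, 0.25, 0, 0, 0, 0, 0, 0],
)

```text
t: 26.68
eef_pos: [0.5297, -0.0562, 0.0263]
ee_rot: [0.707, 0.008, -0.019, -0.707]
force: [-18.8, -0.8, 10.3]
finger_gap: 0.0211
```

Call:
jog_arm(
  increments=[0.25, -1.5, 0, 0, 0, 0, 0, 0.25, -1, 0, 0, 0, 0, 0, 0.25, 0, -3, 0, 0, 0, 0, 0.25, 0, -3, 0, 0, 0, 0, 0.25, 0, -1.9, 0, 0, 0, 0, 0.25, 1, 0.02, 0, 0, 0, 0, 0.25, 0.6, 0, 0, 0, 0, 0, 0.25, 0.4, 0, 0, 0, 0, 0, 0.25, 0.3, 0, 0, 0, 0, 0, 0.25, 0.3, 0, 0, 0, 0, 0, 0.25, 0, 0, 0, 0, 0, 0],
)

```text
t: 28.05
eef_pos: [0.5318, -0.1334, 0.0262]
ee_rot: [-0.707, -0.009, 0.019, 0.707]
force: [-17.3, -0.6, 9.9]
finger_gap: 0.0214
```

Call:
jog_arm(
  increments=[0.25, -1.5, 0, 0, 0, 0, 0, 0.25, -1.2, 0, 0, 0, 0, 0, 0.25, 0, 4.4, 0, 0, 0, 0, 0.25, 0, 4.4, 0, 0, 0, 0, 0.25, 0, 4.4, 0, 0, 0, 0, 0.25, 0, 4, 0, 0, 0, 0, 0.25, 0.8, 0, 0, 0, 0, 0, 0.25, 0.5, 0, 0, 0, 0, 0, 0.25, 0.4, 0, 0, 0, 0, 0, 0.25, 0.3, 0, 0, 0, 0, 0, 0.25, 0.3, 0, 0, 0, 0, 0, 0.25, 0, 0, 0, 0, 0, 0],
)

```text
t: 29.55
eef_pos: [0.5272, 0.0361, 0.026]
ee_rot: [0.708, 0.008, -0.019, -0.706]
force: [-17.6, 1.4, 11.2]
finger_gap: 0.0212
```

Call:
jog_arm(
  increments=[0.25, -1.5, 0, 0, 0, 0, 0, 0.25, -1, 0, 0, 0, 0, 0, 0.25, 0, 0, 5, 0, 0, 0, 0.25, 0, 0, 5, 0, 0, 0, 0.25, 2, -1.3, 4.5, 0, 0, 0, 0.25, 2.4, -1.3, 4, 0, 0, 0, 0.25, 2.4, -1.3, 4, 0, 0, 0, 0.25, 2.4, -1.3, 0, 0, 0, 0, 0.25, 2.4, -1.3, 0, 0, 0, 0, 0.25, 0, 0, 0, 0, 0, 0, 0.25, 0, 0, 0, 0, 0, 0],
)

```text
t: 30.92
eef_pos: [0.6255, -0.0272, 0.2519]
ee_rot: [-0.707, -0.014, 0.014, 0.707]
force: [0.1, 1.0, 0.1]
finger_gap: 0.0214
```

Run:
```python
from h import *
d=manip.snapshot('wrist');s=manip.state();print(s['t'],s['eef_pos'],s['ee_rot'],s['force'])
cv2.imwrite('pics/w3.png',cv2.resize(d['color'][60:240,100:640],None,fx=1.48,fy=1.48,interpolation=cv2.INTER_CUBIC))
np.save('w3.npy',d,allow_pickle=True)
gr=d['color'].astype(float)
for yb in range(-205,56,14):
    X=lambda x:np.array([541.4+x-.0272*yb,31.3+yb+.0272*x,42])/1000
    xs=np.arange(-14,8,.25)
    uv=np.array([proj(d,X(x)) for x in xs],np.float32)
    c=np.zeros(len(xs))
    rb=cv2.GaussianBlur((gr[...,2]-gr[...,0]).astype(np.float32),(5,1),1)
    c=cv2.remap(rb,uv[None,:,0],uv[None,:,1],cv2.INTER_LINEAR)[0]
    dg=np.gradient(cv2.GaussianBlur(c[None],(9,1),2)[0]);print(yb,round(float((xs*np.clip(dg,0,None)**2).sum()/(np.clip(dg,0,None)**2).sum()),2),uv[40].round().tolist())
```

```text
30.975 [ 0.62536951 -0.02687359  0.25215871] [-0.70687417 -0.01391891  0.01438566  0.70705602] [0.57751476 0.70967225 1.48315157]
-205 -2.23 [166.0, 113.0]
-191 -3.71 [181.0, 113.0]
-177 -3.49 [196.0, 113.0]
-163 -3.51 [211.0, 114.0]
-149 -3.5 [226.0, 114.0]
-135 -3.62 [241.0, 114.0]
-121 -3.71 [257.0, 114.0]
-107 -3.6 [272.0, 114.0]
-93 -3.61 [287.0, 115.0]
-79 -3.54 [302.0, 115.0]
-65 -3.65 [317.0, 115.0]
-51 -3.73 [332.0, 115.0]
-37 -3.64 [347.0, 115.0]
-23 -3.47 [362.0, 116.0]
-9 -3.57 [377.0, 116.0]
5 -3.63 [392.0, 116.0]
19 -3.71 [408.0, 116.0]
33 -3.64 [423.0, 116.0]
47 -3.51 [438.0, 117.0]
```

View pics/w3.png

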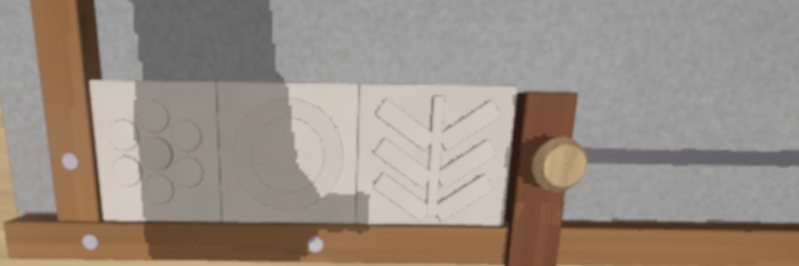

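Call:
jog_arm(
  increments=[0.47, -0.35, 1.65, 0, 0, 0, -0.94, 0.47, -0.35, 1.65, 0, 0, 0, -0.94, 0.47, -0.35, 1.65, 0, 0, 0, -0.94, 0.47, -0.35, 1.65, 0, 0, 0, -0.94, 0.47, -0.35, 1.65, 0, 0, 0, -0.94, 0.47, -0.35, 1.65, 0, 0, 0, -0.94, 0.47, -0.35, 1.65, -1, 0, 0, -0.94, 0.47, -0.35, 1.65, -2, 0, 0, -0.94, 0.47, -0.35, 1.65, -2, 0, 0, -0.94, 0.47, -0.35, 1.65, -2, 0, 0, -0.94, 0.47, -0.35, 1.65, -2, 0, 0, -0.94, 0.47, -0.35, 1.65, -2, 0, 0, -0.91],
)

```text
t: 32.48
eef_pos: [0.5832, 0.1719, 0.1421]
ee_rot: [-0.509, 0.491, -0.491, 0.509]
force: [0.0, 1.0, -0.5]
finger_gap: 0.04
```

Call:
jog_arm(
  increments=[0.47, 0, 0, 0, 0, 0, 0, 0.47, 0, 0, 0, 0, 0, 0],
)

```text
t: 32.72
eef_pos: [0.5843, 0.1703, 0.1433]
ee_rot: [-0.51, 0.489, -0.49, 0.511]
force: [0.2, -0.5, 0.4]
finger_gap: 0.0402
```

Call:
jog_arm(
  increments=[0.47, 0, 0, -3, 0, 0, -0.1, 0.47, 0, 0, -3, 0, 0, 0, 0.47, 0, 0, -2.5, 0, 0, 0, 0.47, 0, 0, -1.7, 0, 0, 0, 0.47, 0, 0, -1, 0, 0, 0, 0.47, 0, -1.2, 0, 0, 0, 0, 0.47, 0, -1, 0, 0, 0, 0, 0.47, 0, -0.8, 0, 0, 0, 0, 0.47, 0, -0.5, 0, 0, 0, 0, 0.47, 0, -0.3, 0, 0, 0, 0, 0.47, 0, -0.3, 0, 0, 0, 0, 0.47, 0, 0, 0, 0, 0, 0],
)

```text
t: 34.22
eef_pos: [0.5842, 0.1328, 0.0306]
ee_rot: [-0.506, 0.494, -0.492, 0.508]
force: [0.5, 6.1, 0.4]
finger_gap: 0.0402
```

Call:
jog_arm(
  increments=[0.47, 0, -0.2, 0, 0, 0, 0, 0.47, 0, -0.2, 0, 0, 0, 0, 0.47, 0, 0, 0, 0, 0, 0],
)

```text
t: 34.6
eef_pos: [0.5841, 0.1328, 0.0306]
ee_rot: [-0.505, 0.494, -0.491, 0.51]
force: [0.7, 14.7, 0.5]
finger_gap: 0.04
```

Same stall position: tight. Retreat and take a last look.

Call:
jog_arm(
  increments=[0.47, 0, 1.5, 0, 0, 0, 0, 0.47, 0, 1.5, 0, 0, 0, 0, 0.47, 0, 0, 4, 0, 0, 0, 0.47, 0, 0, 4, 0, 0, 0, 0.47, 0, 0, 4, 0, 0, 0, 0.47, -2, 3, 2, 0, 0, 0, 0.47, -2, 4, 2, 0, 0, 0, 0.47, -2, 4, 0, 0, 0, 0, 0.47, -2, 4, 0, 0, 0, 0, 0.47, -2, 3, 0, 0, 0, 0, 0.47, 0, 0, 0, 0, 0, 0, 0.47, 0, 0, 0, 0, 0, 0],
)

```text
t: 36.1
eef_pos: [0.4843, 0.3354, 0.1902]
ee_rot: [0.507, -0.493, 0.494, -0.506]
force: [0.8, -0.2, -0.2]
finger_gap: 0.0403
```

```bash
python3 snap.py pics/sc10.png
python3 - <<'E'
from h import *
d=manip.snapshot('scene');cv2.imwrite('pics/full.png',d['color'])
E
```

```text
36.15 [0.48469611 0.33482216 0.19027488] [-0.22824502 -0.54487747  0.14698051]
[570.5 -13.5] [143.1 375.6] 9.7 [[468.0, 160.0], [532.0, -211.0], [673.0, -187.0], [610.0, 184.0]]
[ 559.  -230.5] [147.2  37.5] 1.6 [[485.0, -214.0], [486.0, -251.0], [633.0, -247.0], [632.0, -210.0]]
[519.7 294.5] [200.   87.3] 1.6 [[419.0, 335.0], [421.0, 248.0], [621.0, 254.0], [618.0, 341.0]]
[ 464.6 -124.2] [80.1 92.9] 33.6 [[406.0, -108.0], [457.0, -185.0], [524.0, -141.0], [472.0, -63.0]]
```

View pics/sc10.png

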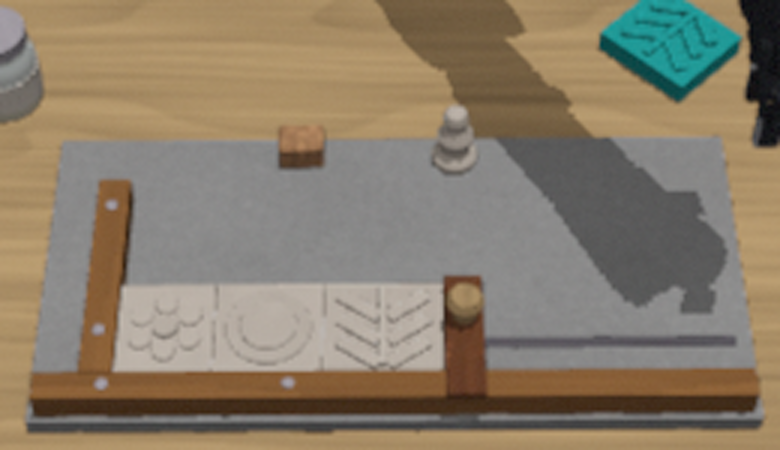

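View pics/full.png

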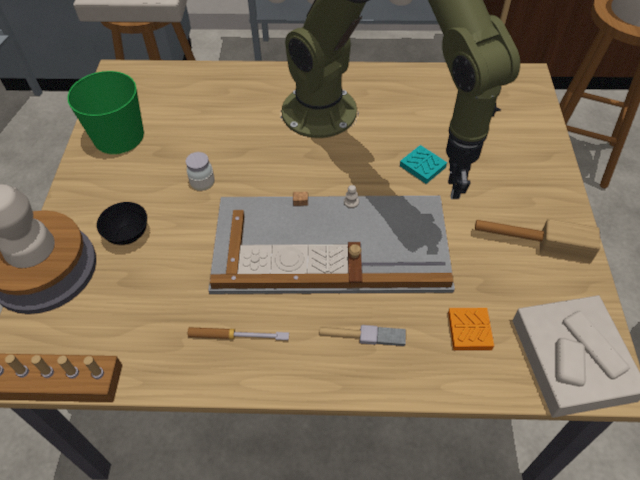

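The pictures show the row closed and straight. The maquette, sanding block and everything else are where they started, and the arm is clear.

```bash
python3 -c "
from plant import manip
print(manip.sign_off(), manip.state()['t'])"
```

```text
the job is handed in; nothing more can be done
the job is handed in; nothing more can be done
```

The three tiles now stand in one straight closed row against the rear batten, and I handed the job in at about 36 s of the 61 s allowed.

I pushed each tile back square against the batten with the two fingers. Then I slid the block towards the end stop until it stopped moving. After that I nudged each tile back once more and gave the block a final squeeze.

**Flush against the batten:** In a wrist-camera picture before the last squeeze, the tiles' front edges lay in one line to about 0.2 mm. That was up from about a 0.6 mm step before the nudges. I did not repeat this measurement after the squeeze; the last scene picture shows the row straight.

**Tight together:** The block stopped at the same tool position (y = 0.1328 m) in both squeezes, at up to 22 N the first time and 15 N the second. I did not measure its travel directly, but that position is where I expected a reading of 0.178.

**Other things:** The last scene picture shows the maquette, sanding block and everything else where they began. The highest force I read on the tool was about 22 N.

**Disagreement:** The scene and top cameras differed by about 4 mm at the start. I averaged them and relied on contact force for the final positions.

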